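# Fetch the instrument cassette from behind the bottles

### The job

Stand all three bottles upright in the plain white side tray first, leaving the cassette where it lies, then fetch the steel instrument cassette from behind them and lay it flat inside the white rectangle of the green-lined work tray. Only when it lies there, put each bottle back upright, centred on the spot of its own cap colour. Never tip a bottle over, and leave the amber jar where it stands.

Things in the scene. Friction and masses are not known exactly. Their poses are not given: they have to be found in the camera images.
- bottle_blue: Upright white plastic bottle with a blue cap and a blue label band, 44 mm in diameter, 120 mm tall, about 0.2 kg; the straight body reaches to 68 mm above its foot, above that it narrows to the cap. Origin: centre of its underside, z up. It starts standing on the blue spot.
- bottle_yellow: Upright white plastic bottle with a yellow cap and a yellow label band, 44 mm in diameter, 120 mm tall, about 0.2 kg; the straight body reaches to 68 mm above its foot, above that it narrows to the cap. Origin: centre of its underside, z up. It starts standing on the yellow spot.
- bottle_red: Upright white plastic bottle with a red cap and a red label band, 44 mm in diameter, 120 mm tall, about 0.2 kg; the straight body reaches to 68 mm above its foot, above that it narrows to the cap. Origin: centre of its underside, z up. It starts standing on the red spot.
- cassette: Closed flat steel instrument cassette, a rigid box 140 mm long (its x), 44 mm wide (its y), 28 mm tall, 0.3 kg; black perforations and an orange strip at each end of its top. Origin: centre of its underside. Lies behind the row of bottles (seen from the robot), about parallel to the row, 12 to 35 mm from them, in the bay tray (floor 4 mm, rim 12 mm above the table; over 15 mm of floor behind it).
- spot_blue: Fixed blue disc, 62 mm in diameter, 2 mm thick, on the bay tray's floor: home of the bottle with the blue cap. Origin: centre of its underside, 4 mm above the table (top at 6 mm). The three spots form a straight row, 72 mm apart, along their y axis; their x axis points across the row, away from the robot, to the cassette. The colours' order changes.
- spot_yellow: Fixed yellow disc, 62 mm in diameter, 2 mm thick, on the bay tray's floor: home of the bottle with the yellow cap. Origin: centre of its underside, 4 mm above the table (top at 6 mm). The three spots form a straight row, 72 mm apart, along their y axis; their x axis points across the row, away from the robot, to the cassette. The colours' order changes.
- spot_red: Fixed red disc, 62 mm in diameter, 2 mm thick, on the bay tray's floor: home of the bottle with the red cap. Origin: centre of its underside, 4 mm above the table (top at 6 mm). The three spots form a straight row, 72 mm apart, along their y axis; their x axis points across the row, away from the robot, to the cassette. The colours' order changes.
- side_tray: Fixed plain white open tray, 210 mm long (its x) by 110 mm wide (its y), walls 4 mm thick and 12 mm tall, floor 4 mm above the table. Origin: centre of its underside, at table height. The parking area for the bottles; it is on the left or the right.
- work_tray: Fixed steel open tray lined in green, a white rectangle drawn on it, 210 mm long (its x), 110 mm wide (its y), walls 4 mm thick, 12 mm tall, lined floor 6 mm above the table. Origin: centre of its underside, at table height. The rectangle (inside 160 by 64 mm) is centred in the tray, long side along the tray's x. It is on the other side from the white tray.
- amber_jar: Bystander: round amber glass jar with a black lid, 60 mm in diameter, 90 mm tall, stands upright beyond the work. Origin: centre of its underside. To be left alone.
Things that resemble listed ones, but are neither listed nor needed, are in the scene too. Leave any purple or turquoise look-alike of the bottle_yellow alone.

How it is judged:
On the way, in this order (a step that is already met when the one before it is completed fails the run):
1. all three bottles stand released in the side tray, the cassette still where it lay (within 20 mm) (x of bottle_blue in the frame of side_tray between -0.095 and 0.095 m and y of bottle_blue in the frame of side_tray between -0.045 and 0.045 m and z of bottle_blue in the frame of side_tray between -0.002 and 0.012 m and angle between each of bottle_blue, bottle_yellow, bottle_red's own z axis and vertical below 0.15 rad and linear speed of each of bottle_blue, bottle_yellow, bottle_red below 0.03 m/s and contact force between each of bottle_blue, bottle_yellow, bottle_red and the fingers below 0.1 N and x of bottle_yellow in the frame of side_tray between -0.095 and 0.095 m and y of bottle_yellow in the frame of side_tray between -0.045 and 0.045 m and z of bottle_yellow in the frame of side_tray between -0.002 and 0.012 m and x of bottle_red in the frame of side_tray between -0.095 and 0.095 m and y of bottle_red in the frame of side_tray between -0.045 and 0.045 m and z of bottle_red in the frame of side_tray between -0.002 and 0.012 m and distance of cassette from where it was at the start of the episode below 0.02 m), for 0.2 s.
2. the cassette lies released inside the rectangle of the work tray, the bottles still standing in the side tray (horizontal distance between cassette and work_tray below 0.015 m and angle between the x axis of cassette and the x axis of work_tray, either way round below 0.2 rad and z of cassette in the frame of work_tray between 0 and 0.012 m and angle between cassette's own z axis and vertical below 0.1 rad and linear speed of each of cassette, bottle_blue, bottle_yellow, bottle_red below 0.03 m/s and angular speed of cassette below 0.3 rad/s and contact force between each of cassette, bottle_blue, bottle_yellow, bottle_red and the fingers below 0.1 N and x of bottle_blue in the frame of side_tray between -0.095 and 0.095 m and y of bottle_blue in the frame of side_tray between -0.045 and 0.045 m and z of bottle_blue in the frame of side_tray between -0.002 and 0.012 m and angle between each of bottle_blue, bottle_yellow, bottle_red's own z axis and vertical below 0.15 rad and x of bottle_yellow in the frame of side_tray between -0.095 and 0.095 m and y of bottle_yellow in the frame of side_tray between -0.045 and 0.045 m and z of bottle_yellow in the frame of side_tray between -0.002 and 0.012 m and x of bottle_red in the frame of side_tray between -0.095 and 0.095 m and y of bottle_red in the frame of side_tray between -0.045 and 0.045 m and z of bottle_red in the frame of side_tray between -0.002 and 0.012 m), for 0.2 s.
At the end, for the whole second after the job is handed in: Each bottle stands upright, released and at rest on the spot of its own colour, within 12 mm of its centre, and the cassette lies flat, released and at rest within 15 mm of the centre of the work tray, its length within 0.2 rad of the tray's length (horizontal distance between bottle_blue and spot_blue below 0.012 m and z of bottle_blue in the frame of spot_blue between -0.002 and 0.006 m and angle between each of bottle_blue, bottle_yellow, bottle_red, cassette's own z axis and vertical below 0.1 rad and linear speed of each of bottle_blue, bottle_yellow, bottle_red, cassette below 0.03 m/s and angular speed of each of bottle_blue, bottle_yellow, bottle_red, cassette below 0.3 rad/s and contact force between each of bottle_blue, bottle_yellow, bottle_red, cassette and the fingers below 0.1 N and horizontal distance between bottle_yellow and spot_yellow below 0.012 m and z of bottle_yellow in the frame of spot_yellow between -0.002 and 0.006 m and horizontal distance between bottle_red and spot_red below 0.012 m and z of bottle_red in the frame of spot_red between -0.002 and 0.006 m and horizontal distance between cassette and work_tray below 0.015 m and angle between the x axis of cassette and the x axis of work_tray, either way round below 0.2 rad and z of cassette in the frame of work_tray between 0 and 0.012 m); the robot touches nothing.
It fails at once if a bottle is tipped over (tilted more than 0.7 rad) (angle between any of bottle_blue, bottle_yellow, bottle_red's own z axis and vertical above 0.7 rad).
It fails at once if the amber jar is moved by more than 20 mm or tilted (distance of amber_jar from where it was at the start of the episode above 0.02 m or angle between amber_jar's own z axis and vertical above 0.3 rad).
It also fails if it takes over 147 s, if anything falls off the work surface, if the arm or the gripper's body presses on something with over 40 N, if the wrist force passes 120 N, or if a joint passes its speed limit or range.

### The arm

A 6-joint arm with a two-finger parallel gripper is mounted at the origin on the work surface. World frame = base frame: x ahead of the robot, y to its left, z up, the work surface at z = 0. Lengths are in m, angles in rad, forces in N, time in s.
With the tool pointing down it reaches from about 0.275 to 0.85 m from the base axis. Payload 5.2 kg.
Tool frame: the origin (TCP) lies midway between the tips of the shut fingers; the grasp point (between the pads) lies 19 mm behind it; z points along the fingers, y is the line along which they close (so a half turn about z gives the same grasp; the last joint's range is limited). The gripper opens to 85 mm and grips with 20 to 120 N. Pads are 22 mm wide; open, the fingers measure 114 mm over their backs; the gripper's body (76 mm by 85 mm) begins 54 mm behind the grasp point. The pads swing forward as they close: fully open they stand 13 mm farther back than shut.
Start: joints at [-1.34, 0.259, 1.535, -0, 1.348, -0.203], TCP at [0.231, -0.499, 0.231] pointing down, gripper open.
Joint ranges: [-3.14, 3.14], [-0.91, 2.08], [0.19, 2.58], [-1.22, 4.36], [0.22, 2.71], [-3.12, 3.12]. Speed limits (rad/s): [2.57, 2.57, 3.14, 3.14, 3.14, 3.14].

### API

Orientations are given as [roll, pitch, yaw] about the fixed x, y, z axes, in that order (R = Rz(yaw) Ry(pitch) Rx(roll)).
In Python, from bench import bot gives the robot as it stands. The module is installed in compiled form; this text tells all that it offers.
- The arm moves only by the tool servo_tool, never from a script. Its argument "motion" is a list of rows, each a list of 7 numbers: the shift along the tool's x, y, z in fractions of the full range, 1 being 1000 mm, then the turn, a rotation vector about the tool's x, y, z in parts of the range, where 1.0 means 180 degrees, then the closure, from -1 (fully open) to 1 (shut). In form: [[tx, ty, tz, rx, ry, rz, hand], ...]. A call has 1 to 20 rows; each row is the pose to reach, as a shift and turn from the pose commanded when the call began, along the tool's axes at that moment; what a row does not reach only later rows make up. A row lasts 1/8 s, in which the tool goes at most 62.5 mm and 10.7 degrees, less where a joint would pass 70% of its speed; a pose out of reach is approached as far as the arm can. No shift or turn number may pass 1 either way. A call with a gripper value outside its range is refused whole. The fingers move at their own pace and stop on an object; the grip force is fixed at half the most. Time passes only in rows, so rows that repeat a pose let the fingers close. It gives the time, the measured TCP pose, the force, the opening and the grip force at its end, in the units of the state.
- bot.sense(): the state, without advancing time (a new reading comes with each control period).
- bot.camera(name): name is "scene" or "top"; returns a dict with "image" (420x560x3 uint8, red, green, blue), "fx", "fy", "cx", "cy" (pixels), "pose" (4x4, takes a point from camera to world coordinates). Camera axes: x right, y up, looking along -z (the intrinsics and any distortion apply to the point x, -y, -z); pixel columns grow to the right and rows downward; lengths in m; the calibration is good to about 2 mm. A picture is of the moment at which its call begins. There is no depth.
- bot.finish_job(): hands the job in; it is judged then, once.
Trained networks look in the newest picture that a camera, given by its name, has taken for a name from the list of things; names that differ only in an ending like _2 or _b are one class to them, and where a whole thing is asked for, a point or a joint stands for the part that bears it (a point fixed in the world has none). Each returns a list of dicts, best first, with "conf" (0 to 1); they miss things now and then, are a little off and sometimes report something else, mostly with a low value. They report only what shows in the picture. A call takes as long as a camera call. They do not tell look-alikes from the thing itself.
- bot.trace(camera, name): "pixels" (420x560 bool, what is visible of it) and "rect" ([left, top, right, bottom] in pixels, round what is visible of it).
- bot.spot_point(camera, name): "pixel" ([column, row] in pixels: a listed point, or the origin of a listed thing).
The state is a dict: "time": time; "qpos": joint angles; "joint_vel": joint speeds; "tau": joint torques, N m; "eef_pos": TCP position; "ee_rot": TCP orientation; "wrist_force": force on the tool from outside, world axes, zero at the start; "ft_torque": the same for the moment, N m; "width": finger opening in m; "grasp_force": force on a finger pad.
Only numpy, scipy, OpenCV 4.12 (cv2) and the standard library are available. Lean on these libraries where they do the work, as an engineer would, in place of code of your own. Each camera call takes 0.05 s, during which the arm holds its last target. There are 200 camera calls.

## Working session

There is one attempt and no reset: what is moved stays moved. The work goes in short steps, Python scripts to look and compute and a tool call to move; the robot and the scene stay as the last step left them, time stands still between calls to the robot, and variables do not carry over. Pictures are saved under pics/ and viewed, at most 14 in all, crops included, and the job is handed in when it is done.

Besides the shell and the picture viewer there is one more tool, called after ">>>" as name(argument=value, ...), one argument or row to a line, values as JSON. servo_tool: Moves the arm, as the interface text tells. Its arguments: {"type":"object","properties":{"motion":{"type":"array","items":{"type":"array","items":{"type":"number"}}}},"required":["motion"]}

```bash
mkdir -p pics
cat > h.py <<'E'
from bench import bot
import numpy as np, cv2
def px2w(c,p,z):
    d=np.array([(p[0]-c['cx'])/c['fx'],-(p[1]-c['cy'])/c['fy'],-1.]); T=np.array(c['pose'])
    w=T[:3,:3]@d; o=T[:3,3]; return (o+w*(z-o[2])/w[2])[:2]
def w2px(c,P):
    T=np.array(c['pose']); q=T[:3,:3].T@(np.array(P)-T[:3,3]); return np.array([c['cx']+c['fx']*q[0]/-q[2], c['cy']-c['fy']*q[1]/-q[2]])
def save(c,n,f=1,box=None):
    im=c['image'][...,::-1]
    if box: im=im[box[1]:box[3],box[0]:box[2]]
    cv2.imwrite('pics/'+n,cv2.resize(im,None,fx=f,fy=f,interpolation=cv2.INTER_CUBIC))
E
python3 - <<'E'
from h import *
for n in('scene','top'):
    c=bot.camera(n); save(c,n+'0.png',1.4)
    print(n,{k:v for k,v in c.items() if k!='image'})
    for t in ['bottle_blue','bottle_yellow','bottle_red','cassette','spot_blue','spot_yellow','spot_red','side_tray','work_tray','amber_jar']:
        print(t,[(np.round(d['pixel'],1).tolist(),round(d['conf'],2)) for d in bot.spot_point(n,t)][:3],[d['rect'] for d in bot.trace(n,t)][:3])
print(bot.sense())
E
```

```text
scene {'fx': 394.67838542721563, 'fy': 394.67838542721563, 'cx': 276.55503911988245, 'cy': 218.86061599206357, 'pose': array([[-0.44023384, -0.53099084,  0.7240462 ,  1.1984717 ],
       [ 0.89779175, -0.24881308,  0.36340339,  0.29810315],
       [-0.01281171,  0.81002517,  0.58625513,  0.52208659],
       [ 0.        ,  0.        ,  0.        ,  1.        ]])}
bottle_blue [([280.0, 222.8], 0.77)] [[269.2, 171.7, 291.6, 227.4]]
bottle_yellow [([297.3, 194.4], 0.92), ([252.0, 211.0], 0.9), ([250.2, 169.4], 0.85)] [[243.1, 126.6, 261.7, 176.6], [239.6, 162.9, 258.5, 215.4], [258.7, 138.8, 279.1, 184.5]]
bottle_red [([305.9, 227.3], 0.95)] [[295.2, 176.7, 320.1, 233.6]]
cassette [([252.3, 236.7], 0.89)] [[223.1, 212.4, 289.7, 254.5]]
spot_blue [([281.6, 222.7], 0.48)] [[265.8, 217.8, 293.1, 225.8]]
spot_yellow [([253.9, 208.2], 0.59)] [[240.2, 206.5, 264.8, 218.3]]
spot_red [([309.4, 228.8], 0.42)] [[293.7, 225.1, 318.9, 240.2], [297.6, 175.7, 318.8, 233.2]]
side_tray [([186.0, 183.0], 0.73)] [[141.0, 160.7, 225.8, 211.8]]
work_tray [([432.2, 236.1], 0.96)] [[390.1, 201.3, 473.1, 273.4
[... 1204 characters left out ...]
7.9, 90.1, 199.3, 130.0]]
{'time': 2.1, 'qpos': array([-1.33983484e+00,  2.58614677e-01,  1.53500173e+00, -3.68597553e-05,
        1.34800075e+00, -2.02810707e-01]), 'joint_vel': array([-0.00250658,  0.00037648,  0.00017815, -0.00062815, -0.00031318,
       -0.00041281]), 'tau': array([ 1.50056462e-04, -4.45912886e+01, -2.90892148e+01, -2.51923448e-04,
        1.06810690e-03,  4.56138764e-05]), 'eef_pos': array([ 0.23116755, -0.49906184,  0.23130114]), 'ee_rot': array([-3.14156141e+00,  3.02752033e-05,  4.33780334e-01]), 'wrist_force': array([-0.90521176, -0.47645455,  0.84628621]), 'ft_torque': array([ 0.01400035, -0.08131121,  0.03020811]), 'grasp_force': 0.0, 'width': 0.08555434187323582}
```

View pictures.

View pics/scene0.png

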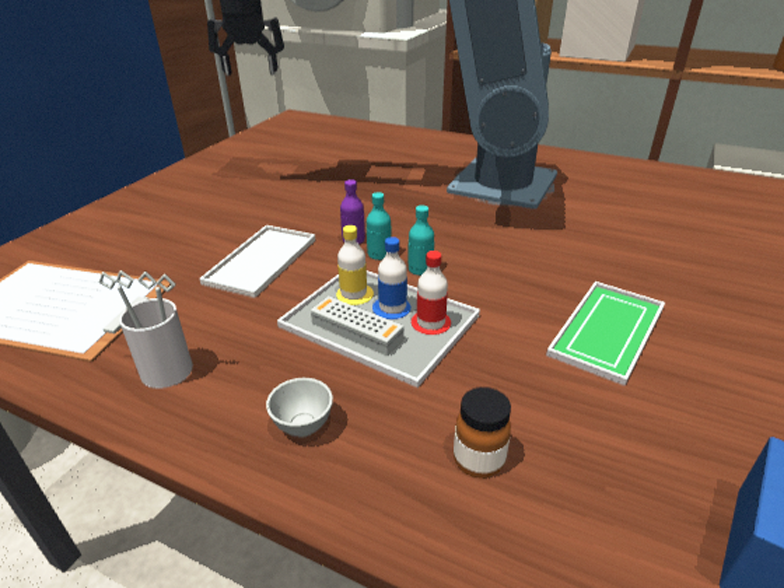

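View pics/top0.png

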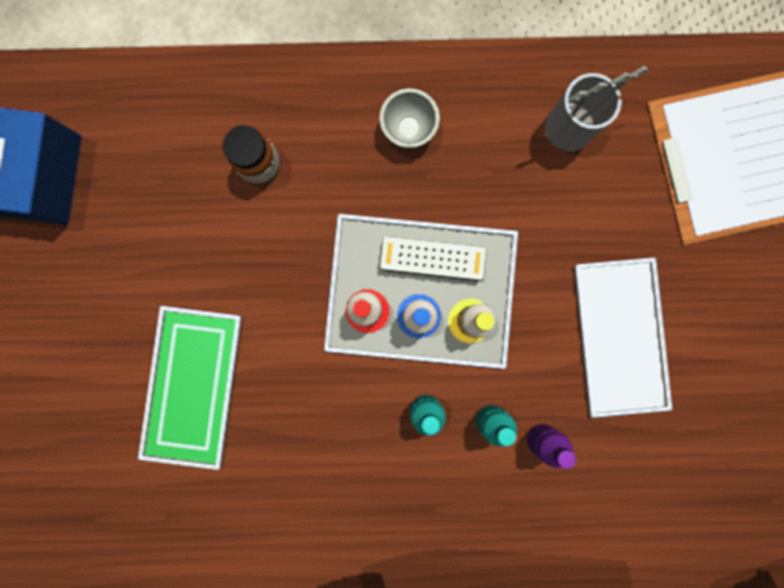

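```bash
cat > m.py <<'E'
from h import *
from scipy.optimize import least_squares
def hsv(c): return cv2.cvtColor(c['image'],cv2.COLOR_RGB2HSV)
def mask(H,lo,hi,box,s=150,v=60):
    m=(((H[...,0]>=lo)&(H[...,0]<=hi))if lo<=hi else((H[...,0]>=lo)|(H[...,0]<=hi)))&(H[...,1]>s)&(H[...,2]>v)
    o=np.zeros(m.shape,np.uint8);l,t,r,b=box;o[t:b,l:r]=m[t:b,l:r];return o
HUE={'red':(174,4),'blue':(102,125),'yellow':(24,33)}
def spots(c,boxes):
    H=hsv(c);out={}
    for k,b in boxes.items():
        m=mask(H,*HUE[k],b); n,_=cv2.findContours(m,0,1)
        hp=cv2.convexHull(np.vstack(n))[:,0]
        W=np.array([px2w(c,p,.006) for p in hp])
        r=least_squares(lambda q:np.hypot(*(W-q).T)-.031,W.mean(0),loss='soft_l1',f_scale=.001)
        out[k]=r.x; print(k,m.sum(),np.round(r.x,4),'res',np.round(r.fun*1e3,1))
    return out
def rect(c,m,z):
    n,_=cv2.findContours(m.astype(np.uint8),0,1); P=max(n,key=cv2.contourArea)[:,0]
    W=np.array([px2w(c,p,z) for p in P],np.float32)*1000
    return cv2.minAreaRect(W)
E
python3 - <<'E'
from m import *
c=bot.camera('top'); H=hsv(c)
spots(c,{'red':(240,195,281,245),'blue':(281,200,318,250),'yellow':(317,205,360,255)})
m=mask(H,12,26,(260,160,360,210),90,120); n,L,S,C=cv2.connectedComponentsWithStats(m)
for i in range(1,n): 
    if S[i,4]>8: print('orange',S[i,4],C[i],px2w(c,C[i],.032))
V=np.zeros(H.shape[:2],np.uint8); V[170:310,395:495]=((H[...,1]<60)&(H[...,2]>120))[170:310,395:495]
print('side',rect(c,V,.012))
G=mask(H,50,75,(95,210,180,340),100,60); print('green',rect(c,G,.006))
hull=np.zeros_like(G); n,_=cv2.findContours(G,0,1); cv2.drawContours(hull,[cv2.convexHull(np.vstack(n))],-1,1,-1)
Wh=hull*((H[...,1]<120)&(H[...,2]>150)).astype(np.uint8); Wh=cv2.erode(hull,np.ones((5,5)))*Wh; print('rect',rect(c,Wh,.006))
W=np.zeros_like(V); Wh2=((H[...,1]<60)&(H[...,2]>110)).astype(np.uint8)
B=np.zeros_like(V); B[145:270,225:380]=Wh2[145:270,225:380]; print('bay',rect(c,B,.012))
d=bot.camera('scene'); H=hsv(d)
for k,b in {'red':(300,176,320,191),'blue':(270,168,290,182),'yellow':(240,158,260,174)}.items():
    m=mask(H,*HUE[k],b); M=cv2.moments(m,True); p=(M['m10']/M['m00'],M['m01']/M['m00']); print(k,m.sum(),p,px2w(d,p,.118))
for nm in('scene','top'):
    cc=d if nm=='scene' else c
    for t in bot.trace(nm,'bottle_yellow'): print(nm,t['rect'],t['conf'])
E
```

```text
red 339 [0.5674 0.0553] res [-1.9 -1.8 -1.6 -1.  -0.9 -0.5 -0.1 -0.1  0.  -0.4 -0.8 -0.6 -1.3 -1.4
 -1.3 -2.3 -3.5 -2.1]
blue 275 [ 0.5582 -0.0182] res [-2.7 -2.8 -2.7 -3.  -3.  -2.7 -2.5 -2.5 -1.9 -2.1 -1.4 -1.4 -1.2 -0.8
 -0.8 -0.5 -1.2 -1.4 -1.2 -2.1 -1.9]
yellow 322 [ 0.5479 -0.0906] res [-2.4 -3.6 -2.8 -1.8 -0.6 -0.9 -0.  -0.4 -0.8 -0.4 -0.6 -0.8 -1.3 -1.7
 -3.6 -2.4]
orange 45 [277.53333333 180.53333333] [0.64402644 0.02190521]
orange 46 [340.47826087 187.30434783] [ 0.62803514 -0.09739352]
side ((521.7550659179688, -299.8624267578125), (213.4624481201172, 114.04631805419922), 3.6341702938079834)
green ((467.91827392578125, 303.0537414550781), (98.61976623535156, 199.38092041015625), 81.38961029052734)
rect ((468.1781005859375, 301.693115234375), (74.27223205566406, 170.00982666015625), 81.3470230102539)
bay ((592.8431396484375, -21.401107788085938), (254.6810302734375, 194.00271606445312), 82.97559356689453)
red 109 (309.4770642201835, 184.44954128440367) [0.5673047  0.05550425]
blue 96 (279.3645833333333, 174.39583333333334) [ 0.55612782 -0.01616622]
yellow 54 (249.92592592592592, 164.90740740740742) [ 0.54556822 -0.09179368]
scene [260.7, 138.8, 280.6, 185.8] 0.9
scene [292.2, 148.1, 312.9, 194.1] 0.69
scene [242.4, 128.3, 262.6, 175.7] 0.67
scene [238.5, 162.2, 261.0, 217.5] 0.64
top [327.0, 216.9, 354.2, 241.8] 0.94
top [291.9, 279.5, 314.8, 310.6] 0.81
top [375.8, 303.4, 416.6, 332.0] 0.79
top [339.2, 288.0, 366.3, 319.0] 0.73
```

The yellow class gives four candidates in the top picture. Teal at (304,291) and (350,298) and purple at (387,314) stand outside the bay. Only the one at (338,229) has a yellow cap and stands on the yellow spot, so that is bottle_yellow. I'll confirm it with one crop, then compute the first move.

```bash
cat > plan.py <<'E'
from h import *; import sys
from scipy.spatial.transform import Rotation as R
a=list(map(float,sys.argv[1:]))   # x y z yawdeg ...
s=bot.sense(); Rm=R.from_euler('xyz',s['ee_rot']); p=s['eef_pos']
print('t',round(s['time'],2),'p',np.round(p,4),'rot',np.round(np.degrees(s['ee_rot']),1),'w',round(s['width'],4))
for i in range(0,len(a),4):
    T=R.from_euler('xyz',[180,0,a[i+3]],degrees=True)
    print(np.round(Rm.inv().apply(np.array(a[i:i+3])-p)*1000,1),np.round(np.degrees((Rm.inv()*T).as_rotvec()),1))
E
python3 - <<'E'
from h import *
c=bot.camera('top'); save(c,'crop1.png',4,(230,150,420,300))
E
python3 plan.py .548 -.09 .2 82.7 .548 -.09 .058 82.7
```

```text
t 2.35 p [ 0.2312 -0.499   0.2313] rot [-180.    -0.    24.9] w 0.0855
[ 459.4 -238.    31.3] [ -0.   -0.  -57.8]
[ 459.4 -238.   173.3] [ -0.   -0.  -57.8]
```

View pics/crop1.png

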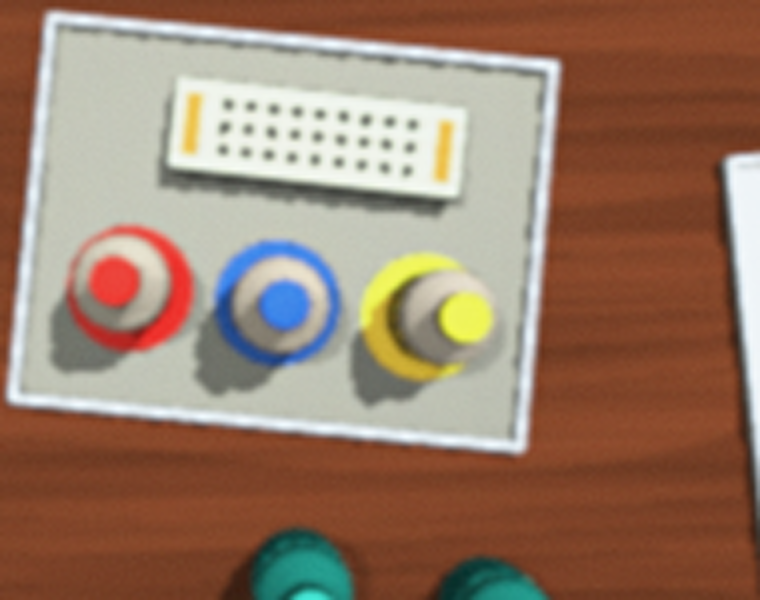

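The crop shows the bay with red, blue and yellow caps, each on its own spot. The yellow cap is at crop (466,318), and the teal ones stand outside the tray.

Careful with the scale: shifts go in shares of 1000 mm and turns go in shares of 180 degrees. That gives: 459.4 mm / 1000 = 0.4594, -238 mm / 1000 = -0.238, -57.8 degrees / 180 = -0.3211.

>>> servo_tool(
  motion=[
    [0.4594,-0.238,0.031,0,0,-0.3211,-1],
    [0.4594,-0.238,0.031,0,0,-0.3211,-1],
    [0.4594,-0.238,0.031,0,0,-0.3211,-1],
    [0.4594,-0.238,0.031,0,0,-0.3211,-1],
    [0.4594,-0.238,0.031,0,0,-0.3211,-1],
    [0.4594,-0.238,0.031,0,0,-0.3211,-1],
    [0.4594,-0.238,0.031,0,0,-0.3211,-1],
    [0.4594,-0.238,0.031,0,0,-0.3211,-1],
    [0.4594,-0.238,0.031,0,0,-0.3211,-1],
    [0.4594,-0.238,0.031,0,0,-0.3211,-1],
    [0.4594,-0.238,0.031,0,0,-0.3211,-1],
    [0.4594,-0.238,0.031,0,0,-0.3211,-1],
    [0.4594,-0.238,0.031,0,0,-0.3211,-1],
    [0.4594,-0.238,0.031,0,0,-0.3211,-1],
  ],
)

```text
time: 4.1
eef_pos: [0.5478, -0.0907, 0.2005]
ee_rot: [3.141, 0.0, 1.441]
wrist_force: [0.6, 0.2, -0.5]
width: 0.0852
grasp_force: 0.0
```

```bash
python3 plan.py .548 -.09 .058 82.7 .548 -.09 .11 82.7
python3 - <<'E'
from h import *
c=bot.camera('top')
for p in [(262.1,221.6),(299.3,225.2),(335.1,228.8)]: print(px2w(c,p,.006))
E
```

```text
t 4.1 p [ 0.5478 -0.0907  0.2005] rot [180.    0.   82.6] w 0.0852
[7.000e-01 1.000e-01 1.425e+02] [ 0.   0.  -0.1]
[ 0.7  0.1 90.5] [ 0.   0.  -0.1]
[0.56717107 0.05436871]
[ 0.5582467  -0.01818169]
[ 0.54939555 -0.08797797]
```

In the tool's units: 142 mm / 1000 = 0.142, 130 mm / 1000 = 0.13.

>>> servo_tool(
  motion=[
    [0.001,0,0.06,0,0,0,-1],
    [0.001,0,0.11,0,0,0,-1],
    [0.001,0,0.13,0,0,0,-1],
    [0.001,0,0.142,0,0,0,-1],
    [0.001,0,0.142,0,0,0,-1],
    [0.001,0,0.142,0,0,0,-1],
    [0.001,0,0.142,0,0,0,1],
    [0.001,0,0.142,0,0,0,1],
    [0.001,0,0.142,0,0,0,1],
    [0.001,0,0.142,0,0,0,1],
    [0.001,0,0.142,0,0,0,1],
    [0.001,0,0.142,0,0,0,1],
    [0.001,0,0.142,0,0,0,1],
  ],
)

```text
time: 5.78
eef_pos: [0.5487, -0.0892, 0.0594]
ee_rot: [3.14, 0.0, 1.443]
wrist_force: [-1.0, -0.2, 5.2]
width: 0.0421
grasp_force: 60.2
```

Run:
```python
from h import *
c=bot.camera('scene'); save(c,'g1.png',4,(200,100,340,240)); print(bot.sense()['ft_torque'])
```

```text
[ 0.02165817  0.20156534 -0.06172596]
```

View pics/g1.png

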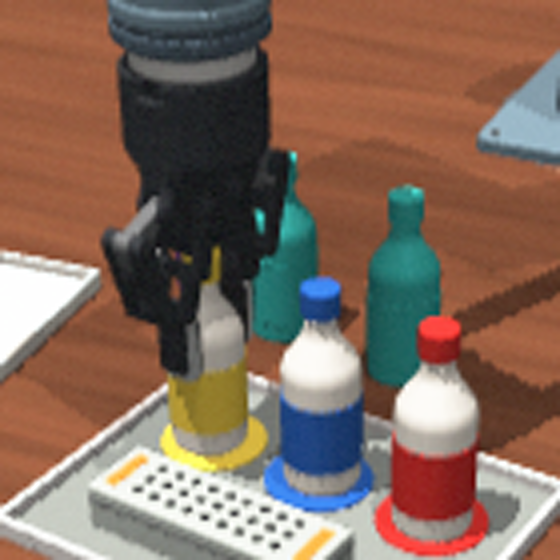

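In the tool's units: -60 mm / 1000 = -0.06, -40 mm / 1000 = -0.04.

>>> servo_tool(
  motion=[
    [0,0,-0.005,0,0,0,1],
    [0,0,-0.02,0,0,0,1],
    [0,0,-0.04,0,0,0,1],
    [0,0,-0.06,0,0,0,1],
    [0,0,-0.06,0,0,0,1],
    [0,0,-0.06,0,0,0,1],
  ],
)

```text
time: 6.58
eef_pos: [0.5477, -0.0889, 0.118]
ee_rot: [-3.141, -0.0, 1.443]
wrist_force: [-0.5, 0.7, -3.1]
width: 0.0419
grasp_force: 61.2
```

```bash
python3 plan.py .5234 -.3249 .119 82.7 .5234 -.3249 .059 82.7
```

```text
t 6.58 p [ 0.5477 -0.0889  0.118 ] rot [-180.    -0.    82.7] w 0.0419
[-237.2    6.1   -1.1] [-0. -0. -0.]
[-237.2    6.1   58.9] [-0. -0. -0.]
```

In the tool's units: -237 mm / 1000 = -0.237, -220 mm / 1000 = -0.22.

>>> servo_tool(
  motion=[
    [-0.03,0.001,0,0,0,0,1],
    [-0.07,0.002,0,0,0,0,1],
    [-0.11,0.003,0,0,0,0,1],
    [-0.15,0.004,0,0,0,0,1],
    [-0.19,0.005,0,0,0,0,1],
    [-0.22,0.006,0,0,0,0,1],
    [-0.237,0.006,0,0,0,0,1],
    [-0.237,0.006,0,0,0,0,1],
    [-0.237,0.006,0,0,0,0,1],
    [-0.237,0.006,0.02,0,0,0,1],
    [-0.237,0.006,0.04,0,0,0,1],
    [-0.237,0.006,0.05,0,0,0,1],
    [-0.237,0.006,0.056,0,0,0,1],
    [-0.237,0.006,0.058,0,0,0,1],
    [-0.237,0.006,0.06,0,0,0,1],
    [-0.237,0.006,0.06,0,0,0,1],
  ],
)

```text
time: 8.57
eef_pos: [0.5239, -0.325, 0.0586]
ee_rot: [3.141, 0.0, 1.443]
wrist_force: [0.1, 0.8, -2.6]
width: 0.0418
grasp_force: 61.2
```

Run:
```python
from h import *
c=bot.camera('scene'); save(c,'g2.png',4,(120,80,260,220))
```

```text
(no output)
```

View pics/g2.png

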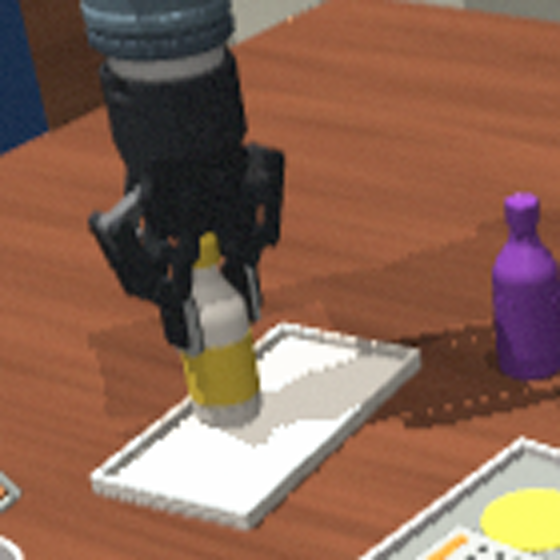

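In the tool's units: 2 mm / 1000 = 0.002, 1 mm / 1000 = 0.001.

>>> servo_tool(
  motion=[
    [0,0,0.001,0,0,0,1],
    [0,0,0.002,0,0,0,1],
    [0,0,0.002,0,0,0,1],
  ],
)

```text
time: 9.0
eef_pos: [0.524, -0.3251, 0.0572]
ee_rot: [3.141, 0.001, 1.443]
wrist_force: [-1.8, -0.3, 4.5]
width: 0.0417
grasp_force: 61.8
```

In the tool's units: -140 mm / 1000 = -0.14, -110 mm / 1000 = -0.11.

>>> servo_tool(
  motion=[
    [0,0,0.002,0,0,0,-1],
    [0,0,0.002,0,0,0,-1],
    [0,0,0.002,0,0,0,-1],
    [0,0,0.002,0,0,0,-1],
    [0,0,-0.02,0,0,0,-1],
    [0,0,-0.06,0,0,0,-1],
    [0,0,-0.11,0,0,0,-1],
    [0,0,-0.14,0,0,0,-1],
    [0,0,-0.14,0,0,0,-1],
    [0,0,-0.14,0,0,0,-1],
  ],
)

```text
time: 10.25
eef_pos: [0.5233, -0.3244, 0.1952]
ee_rot: [-3.14, -0.001, 1.443]
wrist_force: [0.3, 0.1, -0.1]
width: 0.0852
grasp_force: 0.0
```

```bash
python3 plan.py .558 -.018 .198 82.7
python3 - <<'E'
from m import *
c=bot.camera('scene')
m=mask(hsv(c),*HUE['yellow'],(140,140,215,182)); M=cv2.moments(m,True); print([t['rect'] for t in bot.trace('scene','bottle_yellow')])
c=bot.camera('top'); print([(t['rect'],t['conf']) for t in bot.trace('top','bottle_yellow')])
m=mask(hsv(c),*HUE['yellow'],(316,205,360,255))
print(rect(c,m,.006)); n,_=cv2.findContours(m,0,1); W=np.array([px2w(c,p,.006) for p in max(n,key=len)[:,0]]); print((W.max(0)+W.min(0))/2,np.ptp(W,axis=0))
E
```

```text
t 10.25 p [ 0.5233 -0.3244  0.1952] rot [-1.799e+02 -1.000e-01  8.270e+01] w 0.0852
[308.3  -4.8  -2.5] [-0.1 -0.1 -0. ]
[[260.8, 136.3, 280.6, 185.3], [242.9, 128.4, 261.3, 176.3], [162.8, 140.3, 184.7, 186.1], [292.3, 148.9, 312.4, 197.5]]
[([291.6, 280.6, 314.7, 314.2], 0.82), ([449.7, 226.9, 494.3, 253.0], 0.71), ([338.5, 288.6, 367.9, 319.2], 0.69), ([377.5, 302.9, 414.7, 331.4], 0.64)]
((549.0508422851562, -87.81129455566406), (54.83248519897461, 54.6943244934082), 88.5036392211914)
[ 0.54899973 -0.08796331] [0.05507361 0.05501814]
```

In the tool's units: 308 mm / 1000 = 0.308, 137 mm / 1000 = 0.137.

>>> servo_tool(
  motion=[
    [0.06,-0.001,0,0,0,0,-1],
    [0.12,-0.002,0,0,0,0,-1],
    [0.18,-0.003,0,0,0,0,-1],
    [0.24,-0.004,0,0,0,0,-1],
    [0.29,-0.005,0,0,0,0,-1],
    [0.308,-0.005,0,0,0,0,-1],
    [0.308,-0.005,0,0,0,0,-1],
    [0.308,-0.005,0.04,0,0,0,-1],
    [0.308,-0.005,0.09,0,0,0,-1],
    [0.308,-0.005,0.125,0,0,0,-1],
    [0.308,-0.005,0.137,0,0,0,-1],
    [0.308,-0.005,0.137,0,0,0,-1],
    [0.308,-0.005,0.137,0,0,0,-1],
    [0.308,-0.005,0.137,0,0,0,1],
    [0.308,-0.005,0.137,0,0,0,1],
    [0.308,-0.005,0.137,0,0,0,1],
    [0.308,-0.005,0.137,0,0,0,1],
    [0.308,-0.005,0.137,0,0,0,1],
    [0.308,-0.005,0.137,0,0,0,1],
  ],
)

```text
time: 12.82
eef_pos: [0.5585, -0.0187, 0.0605]
ee_rot: [3.141, 0.0, 1.443]
wrist_force: [-1.6, 1.4, 7.6]
width: 0.042
grasp_force: 60.0
```

```bash
python3 plan.py .457 -.279 .118 82.7 .457 -.279 .056 82.7
```

```text
t 12.82 p [ 0.5585 -0.0187  0.0605] rot [179.9   0.   82.7] w 0.042
[-271.2  -67.4  -57.5] [ 0.1  0.  -0. ]
[-271.1  -67.5    4.5] [ 0.1  0.  -0. ]
```

In the tool's units: -271 mm / 1000 = -0.271, -268 mm / 1000 = -0.268.

>>> servo_tool(
  motion=[
    [0,0,-0.01,0,0,0,1],
    [0,0,-0.035,0,0,0,1],
    [0,0,-0.06,0,0,0,1],
    [-0.04,0,-0.06,0,0,0,1],
    [-0.08,0,-0.06,0,0,0,1],
    [-0.125,0,-0.06,0,0,0,1],
    [-0.17,-0.01,-0.06,0,0,0,1],
    [-0.215,-0.03,-0.06,0,0,0,1],
    [-0.25,-0.05,-0.06,0,0,0,1],
    [-0.268,-0.065,-0.06,0,0,0,1],
    [-0.271,-0.067,-0.06,0,0,0,1],
    [-0.271,-0.067,-0.06,0,0,0,1],
    [-0.271,-0.067,-0.06,0,0,0,1],
    [-0.271,-0.067,-0.035,0,0,0,1],
    [-0.271,-0.067,-0.015,0,0,0,1],
    [-0.271,-0.067,-0.005,0,0,0,1],
    [-0.271,-0.067,0,0,0,0,1],
    [-0.271,-0.067,0.002,0,0,0,1],
    [-0.271,-0.067,0.003,0,0,0,1],
    [-0.271,-0.067,0.003,0,0,0,1],
  ],
)

```text
time: 15.32
eef_pos: [0.4574, -0.2792, 0.0583]
ee_rot: [3.141, 0.001, 1.443]
wrist_force: [-3.4, 1.5, 10.1]
width: 0.0418
grasp_force: 62.2
```

In the tool's units: -140 mm / 1000 = -0.14, -110 mm / 1000 = -0.11.

>>> servo_tool(
  motion=[
    [0,0,-0.001,0,0,0,1],
    [0,0,-0.001,0,0,0,-1],
    [0,0,-0.001,0,0,0,-1],
    [0,0,-0.001,0,0,0,-1],
    [0,0,-0.001,0,0,0,-1],
    [0,0,-0.02,0,0,0,-1],
    [0,0,-0.06,0,0,0,-1],
    [0,0,-0.11,0,0,0,-1],
    [0,0,-0.14,0,0,0,-1],
    [0,0,-0.14,0,0,0,-1],
    [0,0,-0.14,0,0,0,-1],
  ],
)

```text
time: 16.7
eef_pos: [0.4566, -0.2785, 0.1954]
ee_rot: [-3.14, -0.001, 1.443]
wrist_force: [0.2, 0.1, 0.1]
width: 0.0855
grasp_force: 0.0
```

```bash
python3 plan.py .567 .054 .0595 82.7
```

```text
t 16.7 p [ 0.4566 -0.2785  0.1954] rot [-179.9   -0.    82.7] w 0.0855
[343.8  67.1 136.1] [-0.1 -0.  -0. ]
```

In the tool's units: 344 mm / 1000 = 0.344, 136 mm / 1000 = 0.136.

>>> servo_tool(
  motion=[
    [0.06,0.012,0,0,0,0,-1],
    [0.12,0.024,0,0,0,0,-1],
    [0.18,0.036,0,0,0,0,-1],
    [0.24,0.048,0,0,0,0,-1],
    [0.3,0.06,0,0,0,0,-1],
    [0.335,0.066,0,0,0,0,-1],
    [0.344,0.067,0,0,0,0,-1],
    [0.344,0.067,0,0,0,0,-1],
    [0.344,0.067,0.04,0,0,0,-1],
    [0.344,0.067,0.09,0,0,0,-1],
    [0.344,0.067,0.125,0,0,0,-1],
    [0.344,0.067,0.136,0,0,0,-1],
    [0.344,0.067,0.136,0,0,0,-1],
    [0.344,0.067,0.136,0,0,0,-1],
    [0.344,0.067,0.136,0,0,0,1],
    [0.344,0.067,0.136,0,0,0,1],
    [0.344,0.067,0.136,0,0,0,1],
    [0.344,0.067,0.136,0,0,0,1],
    [0.344,0.067,0.136,0,0,0,1],
    [0.344,0.067,0.136,0,0,0,1],
  ],
)

```text
time: 19.2
eef_pos: [0.568, 0.0537, 0.0616]
ee_rot: [3.14, 0.0, 1.443]
wrist_force: [-1.3, 0.5, 6.6]
width: 0.0416
grasp_force: 60.5
```

```bash
python3 plan.py .585 -.271 .058 82.7
```

```text
t 19.2 p [0.568  0.0537 0.0616] rot [179.9   0.   82.7] w 0.0416
[-319.9   58.2    3.7] [ 0.1  0.  -0. ]
```

In the tool's units: -320 mm / 1000 = -0.32, -305 mm / 1000 = -0.305.

>>> servo_tool(
  motion=[
    [0,0,-0.01,0,0,0,1],
    [0,0,-0.035,0,0,0,1],
    [0,0,-0.06,0,0,0,1],
    [-0.04,0,-0.06,0,0,0,1],
    [-0.085,0.01,-0.06,0,0,0,1],
    [-0.13,0.02,-0.06,0,0,0,1],
    [-0.175,0.03,-0.06,0,0,0,1],
    [-0.22,0.04,-0.06,0,0,0,1],
    [-0.265,0.05,-0.06,0,0,0,1],
    [-0.305,0.057,-0.06,0,0,0,1],
    [-0.32,0.058,-0.06,0,0,0,1],
    [-0.32,0.058,-0.06,0,0,0,1],
    [-0.32,0.058,-0.06,0,0,0,1],
    [-0.32,0.058,-0.035,0,0,0,1],
    [-0.32,0.058,-0.015,0,0,0,1],
    [-0.32,0.058,-0.005,0,0,0,1],
    [-0.32,0.058,0,0,0,0,1],
    [-0.32,0.058,0.002,0,0,0,1],
    [-0.32,0.058,0.002,0,0,0,1],
  ],
)

```text
time: 21.58
eef_pos: [0.5847, -0.2712, 0.0594]
ee_rot: [3.14, 0.001, 1.443]
wrist_force: [-1.6, 1.8, 2.1]
width: 0.0417
grasp_force: 61.9
```

In the tool's units: -140 mm / 1000 = -0.14, -110 mm / 1000 = -0.11.

>>> servo_tool(
  motion=[
    [0,0,0.0005,0,0,0,1],
    [0,0,0.0005,0,0,0,-1],
    [0,0,0.0005,0,0,0,-1],
    [0,0,0.0005,0,0,0,-1],
    [0,0,0.0005,0,0,0,-1],
    [0,0,-0.02,0,0,0,-1],
    [0,0,-0.06,0,0,0,-1],
    [0,0,-0.11,0,0,0,-1],
    [0,0,-0.14,0,0,0,-1],
    [0,0,-0.14,0,0,0,-1],
    [0,0,-0.14,0,0,0,-1],
  ],
)

```text
time: 22.95
eef_pos: [0.5835, -0.2707, 0.1971]
ee_rot: [-3.14, -0.001, 1.443]
wrist_force: [-0.1, 0.7, -0.0]
width: 0.0851
grasp_force: 0.0
```

```bash
python3 - <<'E'
from m import *
c=bot.camera('top'); H=hsv(c); save(c,'top2.png',2.5,(220,130,530,340))
m=mask(H,12,26,(260,160,360,210),90,120); n,L,S,C=cv2.connectedComponentsWithStats(m)
for i in range(1,n): 
    if S[i,4]>8: print('orange',S[i,4],C[i],px2w(c,C[i],.032))
for k,b in {'red':(240,195,281,245),'blue':(281,200,318,250),'yellow':(317,205,360,255)}.items():
    m=mask(H,*HUE[k],b); n,_=cv2.findContours(m,0,1); W=np.array([px2w(c,p,.006) for p in max(n,key=len)[:,0]]); print(k,(W.max(0)+W.min(0))/2,np.ptp(W,axis=0))
E
python3 plan.py .636 -.0377 .2 82.4 .636 -.0377 .010 82.4
```

```text
orange 44 [277.56818182 180.54545455] [0.6440016  0.02183955]
orange 46 [340.47826087 187.30434783] [ 0.62803514 -0.09739352]
red [0.56736436 0.05459787] [0.05709717 0.05878228]
blue [ 0.55777026 -0.01664044] [0.05695654 0.05702715]
yellow [ 0.54902523 -0.08873258] [0.05502261 0.05335065]
t 23.0 p [ 0.5834 -0.2706  0.1965] rot [-1.798e+02 -1.000e-01  8.270e+01] w 0.0851
[237.7  22.4  -3.2] [-0.2 -0.1  0.3]
[237.4  22.9 186.8] [-0.2 -0.1  0.3]
```

View pics/top2.png

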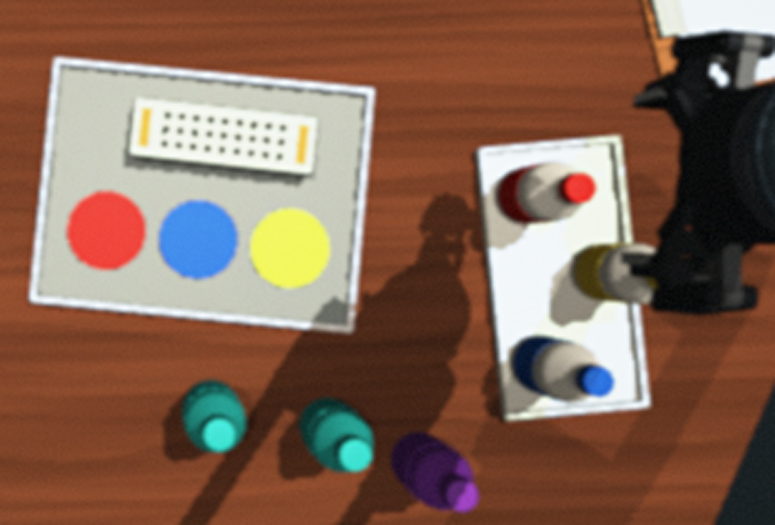

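The top view shows red at (575,188), yellow at about (620,275) and blue at (596,380), all upright in the side tray. The cassette at (225,138) is untouched.

In the tool's units: 237.5 mm / 1000 = 0.2375, 225 mm / 1000 = 0.225, 0.3 degrees / 180 = 0.0017.

>>> servo_tool(
  motion=[
    [0.06,0.006,0,0,0,0,-0.33],
    [0.12,0.012,0,0,0,0,-0.33],
    [0.18,0.018,0,0,0,0,-0.33],
    [0.225,0.022,0,0,0,0,-0.33],
    [0.2375,0.0225,0,0,0,0.0017,-0.33],
    [0.2375,0.0225,0.05,0,0,0.0017,-0.33],
    [0.2375,0.0225,0.1,0,0,0.0017,-0.33],
    [0.2375,0.0225,0.14,0,0,0.0017,-0.33],
    [0.2375,0.0225,0.145,0,0,0.0017,-0.33],
    [0.2375,0.0225,0.145,0,0,0.0017,-0.33],
    [0.2375,0.0225,0.145,0,0,0.0017,-0.33],
  ],
)

```text
time: 24.38
eef_pos: [0.6383, -0.0391, 0.0554]
ee_rot: [3.138, 0.0, 1.437]
wrist_force: [0.3, -0.3, 0.3]
width: 0.057
grasp_force: 0.0
```

```bash
python3 plan.py .636 -.0377 .010 82.4
python3 - <<'E'
from h import *
c=bot.camera('scene'); save(c,'g3.png',4,(190,150,330,270))
E
```

```text
t 24.38 p [ 0.6383 -0.0391  0.0554] rot [179.8   0.   82.3] w 0.057
[ 1.1 -2.6 45.4] [ 0.2  0.  -0.1]
```

View pics/g3.png

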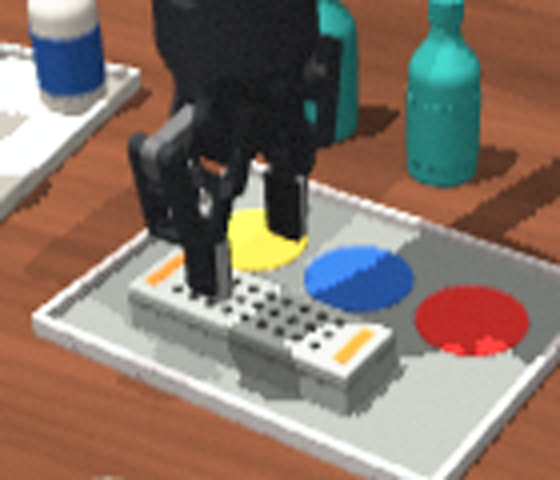

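In the tool's units: 45 mm / 1000 = 0.045, 44 mm / 1000 = 0.044.

>>> servo_tool(
  motion=[
    [0.001,-0.0025,0.005,0,0,0,-0.33],
    [0.001,-0.0025,0.02,0,0,0,-0.33],
    [0.001,-0.0025,0.032,0,0,0,-0.33],
    [0.001,-0.0025,0.04,0,0,0,-0.33],
    [0.001,-0.0025,0.044,0,0,0,-0.33],
    [0.001,-0.0025,0.045,0,0,0,-0.33],
    [0.001,-0.0025,0.045,0,0,0,-0.33],
  ],
)

```text
time: 25.3
eef_pos: [0.6347, -0.0372, 0.0085]
ee_rot: [3.141, 0.0, 1.437]
wrist_force: [-0.1, 0.2, 0.5]
width: 0.0566
grasp_force: 0.0
```

In the tool's units: -100 mm / 1000 = -0.1, -80 mm / 1000 = -0.08.

>>> servo_tool(
  motion=[
    [0,0,0,0,0,0,1],
    [0,0,0,0,0,0,1],
    [0,0,0,0,0,0,1],
    [0,0,0,0,0,0,1],
    [0,0,0,0,0,0,1],
    [0,0,-0.005,0,0,0,1],
    [0,0,-0.02,0,0,0,1],
    [0,0,-0.045,0,0,0,1],
    [0,0,-0.08,0,0,0,1],
    [0,0,-0.1,0,0,0,1],
    [0,0,-0.1,0,0,0,1],
    [0,0,-0.1,0,0,0,1],
  ],
)

```text
time: 26.8
eef_pos: [0.6337, -0.0369, 0.1075]
ee_rot: [-3.14, -0.0, 1.437]
wrist_force: [0.5, -0.9, -2.6]
width: 0.0429
grasp_force: 63.1
```

```bash
python3 plan.py .468 .302 .108 171.4 .468 .302 .0105 171.4
python3 - <<'E'
from m import *
c=bot.camera('top'); H=hsv(c)
print(bot.spot_point('top','cassette'),[t['rect'] for t in bot.trace('top','cassette')],bot.sense()['ft_torque'])
save(c,'g4.png',4,(230,110,400,240))
E
```

```text
t 26.8 p [ 0.6337 -0.0369  0.1075] rot [-179.9   -0.    82.4] w 0.0429
[ 3.139e+02 -2.093e+02 -1.000e-01] [ -0.1  -0.1 -89. ]
[ 313.8 -209.2   97.4] [ -0.1  -0.1 -89. ]
[] [[278.0, 166.5, 354.3, 196.4]] [ 0.00427331 -0.00853122 -0.00474969]
```

View pics/g4.png

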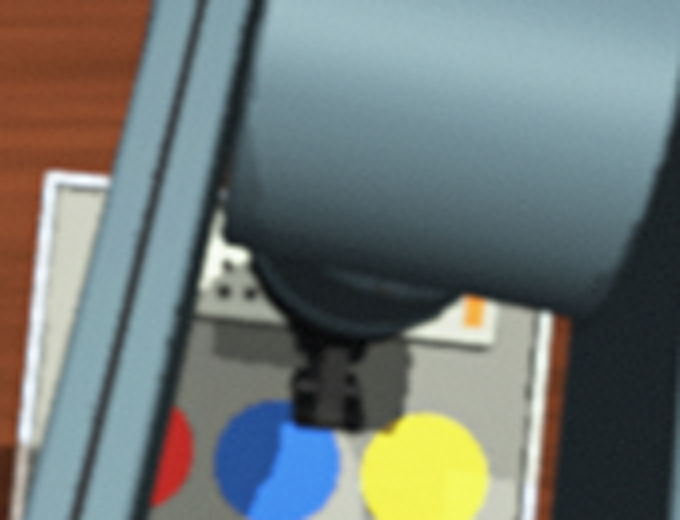

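In the tool's units: 314 mm / 1000 = 0.314, 308 mm / 1000 = 0.308, -89 degrees / 180 = -0.4944.

>>> servo_tool(
  motion=[
    [0.032,-0.021,-0.01,0,0,-0.0444,1],
    [0.064,-0.042,-0.01,0,0,-0.0944,1],
    [0.096,-0.064,-0.01,0,0,-0.1444,1],
    [0.128,-0.085,-0.01,0,0,-0.1944,1],
    [0.16,-0.107,-0.01,0,0,-0.2444,1],
    [0.192,-0.128,-0.01,0,0,-0.2944,1],
    [0.224,-0.149,-0.01,0,0,-0.3444,1],
    [0.256,-0.171,-0.01,0,0,-0.3944,1],
    [0.288,-0.192,-0.01,0,0,-0.4444,1],
    [0.308,-0.205,-0.005,0,0,-0.4833,1],
    [0.314,-0.209,0,0,0,-0.4944,1],
    [0.314,-0.209,0.02,0,0,-0.4944,1],
    [0.314,-0.209,0.05,0,0,-0.4944,1],
    [0.314,-0.209,0.05,0,0,-0.4944,1],
    [0.314,-0.209,0.05,0,0,-0.4944,1],
    [0.314,-0.209,0.05,0,0,-0.4944,1],
  ],
)

```text
time: 28.95
eef_pos: [0.4702, 0.302, 0.0595]
ee_rot: [3.141, 0.002, 2.99]
wrist_force: [-0.1, -0.8, -3.7]
width: 0.0426
grasp_force: 62.8
```

```bash
python3 plan.py .468 .302 .0105 171.4
```

```text
t 28.95 p [0.4702 0.302  0.0595] rot [1.799e+02 1.000e-01 1.713e+02] w 0.0426
[ 2.3 -0.4 49. ] [ 0.1  0.1 -0.1]
```

In the tool's units: 48 mm / 1000 = 0.048, 45 mm / 1000 = 0.045.

>>> servo_tool(
  motion=[
    [0.002,0,0.01,0,0,0,1],
    [0.002,0,0.025,0,0,0,1],
    [0.002,0,0.038,0,0,0,1],
    [0.002,0,0.045,0,0,0,1],
    [0.002,0,0.048,0,0,0,1],
    [0.002,0,0.048,0,0,0,1],
    [0.002,0,0.048,0,0,0,1],
  ],
)

```text
time: 29.82
eef_pos: [0.4664, 0.3019, 0.0111]
ee_rot: [-3.141, -0.001, 2.991]
wrist_force: [-4.2, -2.3, 8.4]
width: 0.0429
grasp_force: 64.3
```

In the tool's units: -187 mm / 1000 = -0.187, -150 mm / 1000 = -0.15, 40 degrees / 180 = 0.2222.

>>> servo_tool(
  motion=[
    [0,0,-0.0005,0,0,0,1],
    [0,0,-0.0005,0,0,0,-0.33],
    [0,0,-0.0005,0,0,0,-0.33],
    [0,0,-0.0005,0,0,0,-0.33],
    [0,0,-0.0005,0,0,0,-0.33],
    [0,0,-0.01,0,0,0,-0.33],
    [0,0,-0.04,0,0,0,-0.33],
    [0,0,-0.09,0,0,0,-1],
    [0,0,-0.15,0,0,0,-1],
    [0,0,-0.187,0,0,0,-1],
    [0,0,-0.187,0,0,0,-1],
    [-0.06,-0.06,-0.187,0,0,0.1111,-1],
    [-0.12,-0.12,-0.187,0,0,0.2222,-1],
    [-0.12,-0.12,-0.187,0,0,0.2222,-1],
    [-0.12,-0.12,-0.187,0,0,0.2222,-1],
    [-0.12,-0.12,-0.187,0,0,0.2222,-1],
  ],
)

```text
time: 31.82
eef_pos: [0.5672, 0.1648, 0.1961]
ee_rot: [-3.14, -0.002, 2.293]
wrist_force: [-0.5, -0.3, 0.4]
width: 0.0856
grasp_force: 0.0
```

```bash
python3 - <<'E'
from m import *
c=bot.camera('top'); H=hsv(c); save(c,'top3.png',1.4)
m=mask(H,12,26,(95,210,180,340),90,120); n,L,S,C=cv2.connectedComponentsWithStats(m)
q=[px2w(c,C[i],.034) for i in range(1,n) if S[i,4]>8]; print(q,sum(q)/len(q))
# bottles: cap centroid at z~.115
for k,b in {'red':(405,190,495,225),'yellow':(420,210,520,265),'blue':(405,250,500,310)}.items():
    m=mask(H,*HUE[k],b); n,L,S,C=cv2.connectedComponentsWithStats(m)
    print(k,[(S[i,4],np.round(C[i],1),np.round(px2w(c,C[i],.117),4)) for i in range(1,n) if S[i,4]>8])
c=bot.camera('scene'); H=hsv(c)
for k in HUE:
    m=mask(H,*HUE[k],(130,120,240,215),120); n,L,S,C=cv2.connectedComponentsWithStats(m)
    print(k,[(S[i,4],np.round(C[i],1),np.round(px2w(c,C[i],.116),4)) for i in range(1,n) if S[i,4]>8])
E
python3 plan.py .457 -.279 .2 82.7
```

```text
t 31.88 p [0.5671 0.1654 0.1963] rot [-1.799e+02 -1.000e-01  1.315e+02] w 0.0853
[-259.9 -376.9   -3.4] [-0.1 -0.  48.8]Traceback (most recent call last):
  File "<stdin>", line 4, in <module>
ZeroDivisionError: division by zero
```

View pics/top3.png

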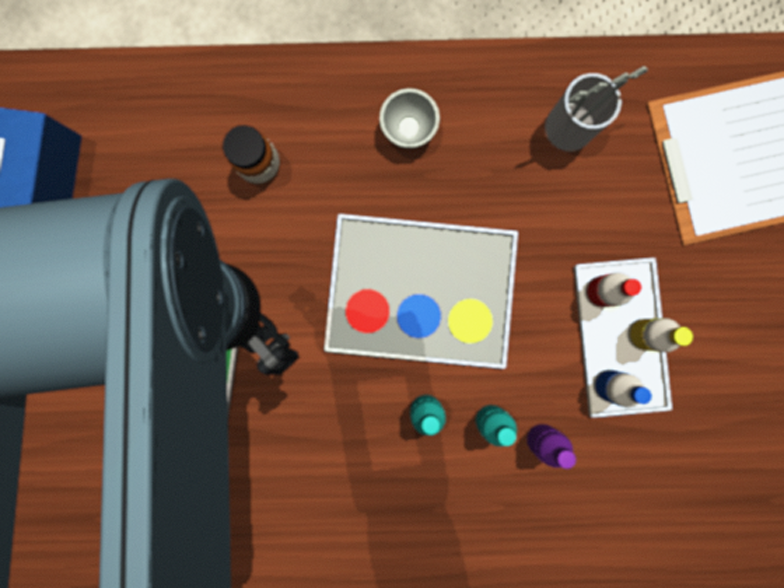

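```bash
python3 plan.py .5845 -.271 .1965 82.7
```

```text
t 31.88 p [0.5671 0.1654 0.1963] rot [-1.799e+02 -1.000e-01  1.315e+02] w 0.0853
[-3.384e+02 -2.761e+02 -2.000e-01] [-0.1 -0.  48.8]
```

In the tool's units: -338 mm / 1000 = -0.338, -318 mm / 1000 = -0.318, 48.8 degrees / 180 = 0.2711.

>>> servo_tool(
  motion=[
    [-0.046,-0.037,0,0,0,0.0444,-1],
    [-0.092,-0.075,0,0,0,0.0889,-1],
    [-0.138,-0.113,0,0,0,0.1333,-1],
    [-0.184,-0.15,0,0,0,0.1778,-1],
    [-0.23,-0.188,0,0,0,0.2222,-1],
    [-0.276,-0.225,0,0,0,0.2556,-1],
    [-0.318,-0.26,0,0,0,0.2711,-1],
    [-0.338,-0.276,0,0,0,0.2711,-1],
    [-0.338,-0.276,0,0,0,0.2711,-1],
    [-0.338,-0.276,0,0,0,0.2711,-1],
    [-0.338,-0.276,0,0,0,0.2711,-1],
  ],
)

```text
time: 33.25
eef_pos: [0.5842, -0.2685, 0.1975]
ee_rot: [-3.141, -0.001, 1.444]
wrist_force: [0.3, -0.4, 1.1]
width: 0.0857
grasp_force: 0.0
```

```bash
python3 - <<'E'
from m import *
c=bot.camera('top'); H=hsv(c); save(c,'top4.png',4,(90,200,190,345))
m=mask(H,12,26,(95,210,180,340),90,120); n,L,S,C=cv2.connectedComponentsWithStats(m)
q=[px2w(c,C[i],.034) for i in range(1,n) if S[i,4]>8]; print(q,sum(q)/max(1,len(q)))
c=bot.camera('scene'); H=hsv(c)
for k in HUE:
    m=mask(H,*HUE[k],(130,120,240,215),120); n,L,S,C=cv2.connectedComponentsWithStats(m)
    print(k,[(S[i,4],np.round(C[i],1),np.round(px2w(c,C[i],.116),4)) for i in range(1,n) if S[i,4]>8])
E
python3 plan.py .5845 -.271 .0575 82.7
```

```text
[array([0.52761008, 0.29425362]), array([0.40874487, 0.31242627])] [0.46817748 0.30333994]
red [(np.int32(83), array([172.3, 157.8]), array([ 0.5861, -0.2689])), (np.int32(281), array([178.3, 190.1]), array([ 0.6924, -0.1708]))]
blue [(np.int32(62), array([203. , 135.4]), array([ 0.4562, -0.2759])), (np.int32(223), array([207. , 165.7]), array([ 0.5844, -0.1766]))]
yellow [(np.int32(47), array([169. , 142.1]), array([ 0.5229, -0.3289]))]
t 33.35 p [ 0.5842 -0.269   0.1976] rot [180.   -0.   82.7] w 0.0857
[ -1.9   0.6 140.1] [ 0. -0. -0.]
```

View pics/top4.png

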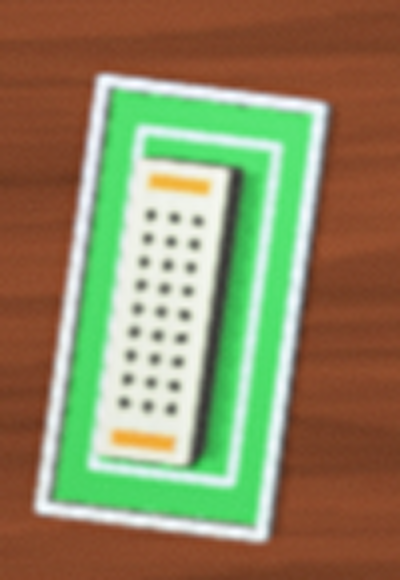

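The crop shows the cassette inside the white rectangle, with strips at (180,184) and (143,440). It measures about 1 mm off centre. Next I return red.

In the tool's units: 139 mm / 1000 = 0.139, 128 mm / 1000 = 0.128.

>>> servo_tool(
  motion=[
    [-0.002,0,0.05,0,0,0,-1],
    [-0.002,0,0.1,0,0,0,-1],
    [-0.002,0,0.128,0,0,0,-1],
    [-0.002,0,0.139,0,0,0,-1],
    [-0.002,0,0.139,0,0,0,-1],
    [-0.002,0,0.139,0,0,0,-1],
    [-0.002,0,0.139,0,0,0,1],
    [-0.002,0,0.139,0,0,0,1],
    [-0.002,0,0.139,0,0,0,1],
    [-0.002,0,0.139,0,0,0,1],
    [-0.002,0,0.139,0,0,0,1],
    [-0.002,0,0.139,0,0,0,1],
  ],
)

```text
time: 34.85
eef_pos: [0.5842, -0.2729, 0.0595]
ee_rot: [3.14, 0.001, 1.441]
wrist_force: [-1.2, 0.2, 5.2]
width: 0.0418
grasp_force: 60.6
```

```bash
python3 plan.py .567 .0542 .06 82.7
```

```text
t 34.85 p [ 0.5842 -0.2729  0.0595] rot [179.9   0.   82.6] w 0.0418
[322.1 -59.4  -0.9] [ 0.1  0.  -0.1]
```

In the tool's units: 320 mm / 1000 = 0.32, 305 mm / 1000 = 0.305.

>>> servo_tool(
  motion=[
    [0,0,-0.01,0,0,0,1],
    [0,0,-0.035,0,0,0,1],
    [0,0,-0.06,0,0,0,1],
    [0.04,0,-0.06,0,0,0,1],
    [0.085,-0.01,-0.06,0,0,0,1],
    [0.13,-0.02,-0.06,0,0,0,1],
    [0.175,-0.03,-0.06,0,0,0,1],
    [0.22,-0.04,-0.06,0,0,0,1],
    [0.265,-0.05,-0.06,0,0,0,1],
    [0.305,-0.058,-0.06,0,0,0,1],
    [0.32,-0.059,-0.06,0,0,0,1],
    [0.32,-0.059,-0.06,0,0,0,1],
    [0.32,-0.059,-0.06,0,0,0,1],
    [0.32,-0.059,-0.035,0,0,0,1],
    [0.32,-0.059,-0.015,0,0,0,1],
    [0.32,-0.059,-0.006,0,0,0,1],
    [0.32,-0.059,-0.003,0,0,0,1],
    [0.32,-0.059,-0.0015,0,0,0,1],
    [0.32,-0.059,-0.0015,0,0,0,1],
  ],
)

```text
time: 37.22
eef_pos: [0.5663, 0.0516, 0.0617]
ee_rot: [-3.141, 0.001, 1.441]
wrist_force: [-4.9, -1.2, 7.8]
width: 0.0414
grasp_force: 62.3
```

Contact is made. I'll release, rise and compute the move to blue.

In the tool's units: -140 mm / 1000 = -0.14, -110 mm / 1000 = -0.11.

>>> servo_tool(
  motion=[
    [0,0,-0.0005,0,0,0,1],
    [0,0,-0.0005,0,0,0,-1],
    [0,0,-0.0005,0,0,0,-1],
    [0,0,-0.0005,0,0,0,-1],
    [0,0,-0.0005,0,0,0,-1],
    [0,0,-0.02,0,0,0,-1],
    [0,0,-0.06,0,0,0,-1],
    [0,0,-0.11,0,0,0,-1],
    [0,0,-0.14,0,0,0,-1],
    [0,0,-0.14,0,0,0,-1],
    [0,0,-0.14,0,0,0,-1],
  ],
)

```text
time: 38.6
eef_pos: [0.566, 0.0525, 0.1988]
ee_rot: [-3.14, 0.0, 1.441]
wrist_force: [0.4, -0.3, -0.8]
width: 0.0855
grasp_force: 0.0
```

```bash
python3 plan.py .457 -.2785 .0585 82.7
```

```text
t 38.6 p [0.566  0.0525 0.1988] rot [-179.9    0.    82.6] w 0.0855
[-342.3  -65.   140.4] [-0.1  0.  -0.1]
```

In the tool's units: -342 mm / 1000 = -0.342, 140 mm / 1000 = 0.14.

>>> servo_tool(
  motion=[
    [-0.06,-0.012,0,0,0,0,-1],
    [-0.12,-0.024,0,0,0,0,-1],
    [-0.18,-0.036,0,0,0,0,-1],
    [-0.24,-0.048,0,0,0,0,-1],
    [-0.3,-0.06,0,0,0,0,-1],
    [-0.333,-0.064,0,0,0,0,-1],
    [-0.342,-0.065,0,0,0,0,-1],
    [-0.342,-0.065,0,0,0,0,-1],
    [-0.342,-0.065,0.04,0,0,0,-1],
    [-0.342,-0.065,0.09,0,0,0,-1],
    [-0.342,-0.065,0.128,0,0,0,-1],
    [-0.342,-0.065,0.14,0,0,0,-1],
    [-0.342,-0.065,0.14,0,0,0,-1],
    [-0.342,-0.065,0.14,0,0,0,-1],
    [-0.342,-0.065,0.14,0,0,0,1],
    [-0.342,-0.065,0.14,0,0,0,1],
    [-0.342,-0.065,0.14,0,0,0,1],
    [-0.342,-0.065,0.14,0,0,0,1],
    [-0.342,-0.065,0.14,0,0,0,1],
    [-0.342,-0.065,0.14,0,0,0,1],
  ],
)

```text
time: 41.1
eef_pos: [0.458, -0.2788, 0.061]
ee_rot: [3.141, 0.001, 1.441]
wrist_force: [-2.4, 1.2, 5.9]
width: 0.0417
grasp_force: 59.9
```

```bash
python3 plan.py .558 -.0178 .06 82.7
```

```text
t 41.1 p [ 0.458  -0.2788  0.061 ] rot [1.799e+02 1.000e-01 8.250e+01] w 0.0417
[271.8  65.3   0.8] [ 0.1  0.1 -0.2]
```

In the tool's units: 272 mm / 1000 = 0.272, -1.5 mm / 1000 = -0.0015.

>>> servo_tool(
  motion=[
    [0,0,-0.01,0,0,0,1],
    [0,0,-0.035,0,0,0,1],
    [0,0,-0.06,0,0,0,1],
    [0.02,0.02,-0.06,0,0,0,1],
    [0.05,0.04,-0.06,0,0,0,1],
    [0.09,0.06,-0.06,0,0,0,1],
    [0.135,0.065,-0.06,0,0,0,1],
    [0.18,0.065,-0.06,0,0,0,1],
    [0.225,0.065,-0.06,0,0,0,1],
    [0.26,0.065,-0.06,0,0,0,1],
    [0.272,0.065,-0.06,0,0,0,1],
    [0.272,0.065,-0.06,0,0,0,1],
    [0.272,0.065,-0.06,0,0,0,1],
    [0.272,0.065,-0.035,0,0,0,1],
    [0.272,0.065,-0.015,0,0,0,1],
    [0.272,0.065,-0.006,0,0,0,1],
    [0.272,0.065,-0.003,0,0,0,1],
    [0.272,0.065,-0.0015,0,0,0,1],
    [0.272,0.065,-0.0015,0,0,0,1],
  ],
)

```text
time: 43.48
eef_pos: [0.557, -0.0176, 0.0632]
ee_rot: [-3.141, 0.001, 1.441]
wrist_force: [-6.3, -0.1, 10.9]
width: 0.0415
grasp_force: 62.4
```

In the tool's units: -140 mm / 1000 = -0.14, -110 mm / 1000 = -0.11.

>>> servo_tool(
  motion=[
    [0,0,0,0,0,0,1],
    [0,0,0,0,0,0,-1],
    [0,0,0,0,0,0,-1],
    [0,0,0,0,0,0,-1],
    [0,0,0,0,0,0,-1],
    [0,0,-0.02,0,0,0,-1],
    [0,0,-0.06,0,0,0,-1],
    [0,0,-0.11,0,0,0,-1],
    [0,0,-0.14,0,0,0,-1],
    [0,0,-0.14,0,0,0,-1],
    [0,0,-0.14,0,0,0,-1],
  ],
)

```text
time: 44.85
eef_pos: [0.5569, -0.0168, 0.2003]
ee_rot: [-3.14, -0.0, 1.441]
wrist_force: [0.1, 0.4, -1.6]
width: 0.0853
grasp_force: 0.0
```

```bash
python3 plan.py .5235 -.325 .0585 82.7
```

```text
t 44.85 p [ 0.5569 -0.0168  0.2003] rot [-179.9   -0.    82.6] w 0.0853
[-309.9    7.   141.8] [-0.1 -0.  -0.1]
```

In the tool's units: -310 mm / 1000 = -0.31, -290 mm / 1000 = -0.29.

>>> servo_tool(
  motion=[
    [-0.06,0.001,0,0,0,0,-1],
    [-0.12,0.002,0,0,0,0,-1],
    [-0.18,0.004,0,0,0,0,-1],
    [-0.24,0.005,0,0,0,0,-1],
    [-0.29,0.007,0,0,0,0,-1],
    [-0.31,0.007,0,0,0,0,-1],
    [-0.31,0.007,0,0,0,0,-1],
    [-0.31,0.007,0.04,0,0,0,-1],
    [-0.31,0.007,0.09,0,0,0,-1],
    [-0.31,0.007,0.13,0,0,0,-1],
    [-0.31,0.007,0.142,0,0,0,-1],
    [-0.31,0.007,0.142,0,0,0,-1],
    [-0.31,0.007,0.142,0,0,0,-1],
    [-0.31,0.007,0.142,0,0,0,1],
    [-0.31,0.007,0.142,0,0,0,1],
    [-0.31,0.007,0.142,0,0,0,1],
    [-0.31,0.007,0.142,0,0,0,1],
    [-0.31,0.007,0.142,0,0,0,1],
    [-0.31,0.007,0.142,0,0,0,1],
  ],
)

```text
time: 47.22
eef_pos: [0.5249, -0.326, 0.0607]
ee_rot: [3.14, 0.001, 1.441]
wrist_force: [-0.2, 1.5, 5.5]
width: 0.0414
grasp_force: 61.3
```

```bash
python3 plan.py .549 -.089 .06 82.7
```

```text
t 47.23 p [ 0.5249 -0.326   0.0607] rot [1.799e+02 1.000e-01 8.250e+01] w 0.0414
[238.1  -6.9   0.3] [ 0.1  0.1 -0.2]
```

In the tool's units: 237 mm / 1000 = 0.237, 225 mm / 1000 = 0.225.

>>> servo_tool(
  motion=[
    [0,0,-0.01,0,0,0,1],
    [0,0,-0.035,0,0,0,1],
    [0,0,-0.06,0,0,0,1],
    [0.035,-0.001,-0.06,0,0,0,1],
    [0.075,-0.002,-0.06,0,0,0,1],
    [0.115,-0.003,-0.06,0,0,0,1],
    [0.155,-0.004,-0.06,0,0,0,1],
    [0.195,-0.005,-0.06,0,0,0,1],
    [0.225,-0.006,-0.06,0,0,0,1],
    [0.237,-0.007,-0.06,0,0,0,1],
    [0.237,-0.007,-0.06,0,0,0,1],
    [0.237,-0.007,-0.06,0,0,0,1],
    [0.237,-0.007,-0.035,0,0,0,1],
    [0.237,-0.007,-0.015,0,0,0,1],
    [0.237,-0.007,-0.006,0,0,0,1],
    [0.237,-0.007,-0.003,0,0,0,1],
    [0.237,-0.007,-0.002,0,0,0,1],
    [0.237,-0.007,-0.002,0,0,0,1],
  ],
)

```text
time: 49.48
eef_pos: [0.5475, -0.0901, 0.0629]
ee_rot: [-3.141, 0.001, 1.441]
wrist_force: [-5.5, -0.6, 6.4]
width: 0.0414
grasp_force: 62.2
```

In the tool's units: -240 mm / 1000 = -0.24, -180 mm / 1000 = -0.18.

>>> servo_tool(
  motion=[
    [0,0,0,0,0,0,1],
    [0,0,0,0,0,0,-1],
    [0,0,0,0,0,0,-1],
    [0,0,0,0,0,0,-1],
    [0,0,0,0,0,0,-1],
    [0,0,-0.02,0,0,0,-1],
    [0,0,-0.06,0,0,0,-1],
    [0,0,-0.11,0,0,0,-1],
    [0,0,-0.15,0,0,0,-1],
    [-0.06,0,-0.15,0,0,0,-1],
    [-0.12,0,-0.15,0,0,0,-1],
    [-0.18,0,-0.15,0,0,0,-1],
    [-0.24,0,-0.15,0,0,0,-1],
    [-0.24,0,-0.15,0,0,0,-1],
    [-0.24,0,-0.15,0,0,0,-1],
  ],
)

```text
time: 51.35
eef_pos: [0.5167, -0.3271, 0.2108]
ee_rot: [-3.141, -0.001, 1.44]
wrist_force: [1.1, 0.1, -0.2]
width: 0.0856
grasp_force: 0.0
```

Run:
```python
from m import *
c=bot.camera('top'); H=hsv(c); save(c,'end.png',4,(225,140,385,260))
spots(c,{'red':(240,195,281,245),'blue':(281,200,318,250),'yellow':(317,205,360,255)})
d=bot.camera('scene'); H=hsv(d)
for k,b in {'red':(300,176,320,191),'blue':(270,168,290,182),'yellow':(240,158,260,174)}.items():
    m=mask(H,*HUE[k],b); M=cv2.moments(m,True); p=(M['m10']/M['m00'],M['m01']/M['m00']); print(k,m.sum(),p,px2w(d,p,.118))
```

```text
red 341 [0.5676 0.0549] res [-2.1 -2.1 -1.9 -1.4 -0.6 -0.5 -0.4 -0.2 -0.5 -0.7 -0.3 -1.  -1.  -0.9
 -1.1 -1.2 -1.6 -2.3]
blue 267 [ 0.5583 -0.0167] res [-1.2 -1.5 -1.5 -1.5 -1.3 -2.1 -1.7 -2.  -2.  -2.1 -2.2 -2.5 -2.7 -2.7
 -2.3 -3.  -2.4 -2.4 -2.2 -1.9 -1.8 -2.  -2. ]
yellow 326 [ 0.5487 -0.0913] res [-2.7 -4.6 -1.9 -2.3 -1.6 -1.  -0.5  0.2  0.8 -0.  -0.4 -0.3 -0.8 -1.2
 -1.9 -3.  -3.3 -3.1]
red 115 (309.11304347826086, 184.28695652173914) [0.56702896 0.05461369]
blue 91 (280.04395604395603, 174.16483516483515) [ 0.55466784 -0.0153099 ]
yellow 54 (249.8148148148148, 165.14814814814815) [ 0.54662304 -0.09147708]
```

View pics/end.png

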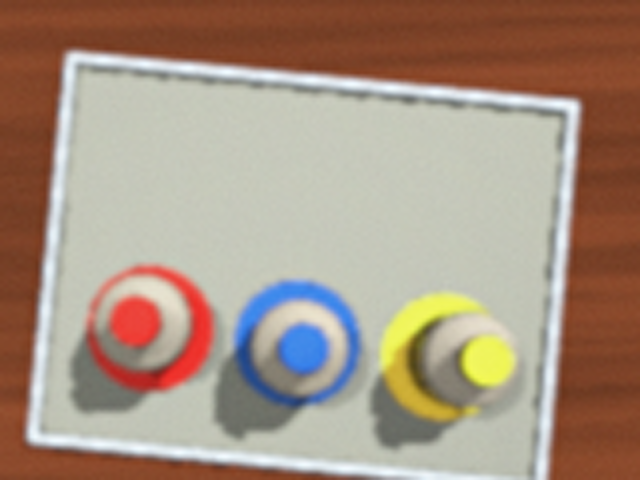

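All three bottles stand on their own spots (caps at crop (135,322), (303,348) and (488,361)). Their caps are within 2 mm of where they started, so I'm handing in.

```bash
python3 -c "
from bench import bot
print(bot.finish_job())"
```

```text
the job is handed in; nothing more can be done
None
```

I've handed the job in, with no verdict shown yet: by camera, all three bottles stand upright on their own spots, the cassette lies about 1 mm off the work tray's centre, and I never touched the amber jar (about 51 s of the 147 s used).

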